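Close the milk cooler over its flask

TASK

Close the milk cooler: put the steel hood down over the milk flask so that it sits flat on the cooler's base, then twist it clockwise (seen from above) fully home so that it is locked, with its handle pointing straight front to back on the base. Leave the flask standing upright in its well and do not knock over or shove the other things on the bench.

Things in the scene. Friction and masses are not known exactly. Their poses are not given: they have to be found in the camera images.
- well (a point): Milk cooler base: black block 160 x 160 x 45 mm, fixed. Point on its well's axis at the block's top face; axes parallel to its sides, -x to its front (steel plate, three buttons), the side facing the robot to 23 deg. Well 76 mm across, floor 33 mm below the point. Round it a collar 82 mm across, outside that a ring 94 mm across, both 17 mm tall; the ring has two opposite gaps 64 deg wide, open down to the block.
- gap (a point): Middle of one gap in the base's ring, 44 mm from the well's axis, at the block's top face: +60 deg from the base's x axis, counter-clockwise from above (the other gap is opposite). Clockwise of each gap, for 46 deg, the ring is only a lip 6 mm thick over a groove 11 mm tall; then it is solid, a stop. Counter-clockwise of a gap it is solid at once.
- hood_grip (a point): Hood: loose round steel cover, 0.26 to 0.42 kg, open below, 106 mm across, 98 mm tall, inside 98 mm across and 92 mm deep. On top a black bar handle 64 mm long (along x), 16 mm thick (y), 36 mm tall. Point on the hood's axis in the handle, 12 mm below the handle's top, 122 mm above the lower rim; z up. The hood is the same after a half turn.
- stud (a point): One of two opposite studs inside the hood's mouth, flush with its rim, below the two ends of the handle; 30 deg wide, 7 mm tall, reaching in to 43.5 mm from the axis. Handle in line with the gaps (to 15 deg) and centred (to 2 mm), the hood drops until its rim lies on the block; it then turns freely 60 deg clockwise, till the handle lies along the base's x; the stop is 3 deg further.
- flask_center (a point): Milk flask: closed aluminium bottle with a grey cap, 66 mm across, 110 mm tall, 0.3 to 0.6 kg, loose, standing upright in the well with 5 mm of play all round, where it belongs; its top is 77 mm above the block's top. Point on its axis, 55 mm above its foot.
- mug: Bystander: white mug, 74 mm across, 88 mm tall; origin at its underside.
- jar: Bystander: closed glass jar with a steel cap, 68 mm across, 105 mm tall; origin at its underside.
- cup: Bystander: blue-glazed mug, 78 mm across, 80 mm tall; origin at its underside.
- bowl: Bystander: white bowl, 110 mm across, 55 mm tall; origin at its underside.
- spoon: Bystander: steel spoon lying flat, 190 mm long; origin at its underside.
- carton: Bystander: closed cardboard box, 90 x 130 x 75 mm tall; origin at its underside.
- detergent: Bystander: tall bottle with a white cap, 66 mm across, 200 mm tall; origin at its underside.
- hood: The same hood; origin at the centre of its lower rim.
Not all that is in view belongs to the job. There is more than one size of the part that bears well; the job needs the smaller.

How it is judged:
By the outcome, as a careful person would: the job done as asked, in the order asked, and still so for the second after the job is handed in, with the robot touching nothing.
It also fails if it takes over 54 s, if anything falls off the work surface, if the arm or the gripper's body presses on something with over 40 N, if the wrist force passes 120 N, or if a joint passes its speed limit or range.

ROBOT

A 6-joint arm with a two-finger parallel gripper is mounted at the origin on the work surface. World frame = base frame: x ahead of the robot, y to its left, z up, the work surface at z = 0. Lengths are in m, angles in rad, forces in N, time in s.
With the tool pointing down it reaches from about 0.4 to 0.825 m from the base axis. Payload 7 kg.
Tool frame: the origin (TCP) lies on the centre line of the jaws, within the pads' length; the fingertips stand 11 mm ahead of it and the grasp point (between the pads) lies 8 mm behind it (robot.tcp_to_tips is the z of the fingertips in the tool frame, in m); z points along the fingers, y is the direction in which the jaws open and shut (so a half turn about z gives the same grasp; the last joint's range is limited). The gripper opens to 88 mm and grips with 3 to 60 N. Pads are 19 mm wide; open, the fingers measure 130 mm over their backs; the gripper's body (78 mm by 193 mm) begins 47 mm behind the grasp point.
Start: joints at [-0.975, 0.359, 0.012, 0, -1.224, -0.288], TCP at [0.204, -0.643, 0.238] pointing down, gripper open.
Joint ranges: [-3.07, 3.07], [-1.43, 2.12], [-1.02, 1.25], [-3.03, 1.67], [-3.05, -0], [-3.03, 3.03]. Speed limits (rad/s): [2.39, 2.39, 3.01, 3.14, 3.14, 3.14].

INTERFACE

Orientations are given as [roll, pitch, yaw] about the fixed x, y, z axes, in that order (R = Rz(yaw) Ry(pitch) Rx(roll)).
In Python, from station import robot gives the robot as it stands. The module is installed in compiled form; this text tells all that it offers.
- The arm moves only by the tool drive_tool, never from a script. Its argument "plan" is a list of rows, each a list of 4 numbers: the shift along the tool's x, y, z in m, then the turn about the tool's z in degrees. In form: [[tx, ty, tz, roll], ...]. A call has exactly 10 rows; each row shifts and turns the commanded pose from where the row before left it, along the tool's axes as they then stand; what a row does not reach is not made up. A row lasts 1/12 s, in which the tool goes at most 41.7 mm and 7.16 degrees, less where a joint would pass 70% of its speed; a pose out of reach is approached as far as the arm can. A call is refused whole if a number of a shift passes 0.0417 or a number of a turn 7.16, either way. A call with a gripper value outside its range is refused whole. "jaw" is the opening, from 0 (shut) to 1 (fully open), set as the call begins (left out, the last holds). The fingers move at their own pace and stop on an object; "force" is the grip in N (left out, the last holds). Time passes only in rows, so rows that do not move let the fingers close, or fill a call up. It gives the time, the measured TCP pose, the force and the opening at its end, in the units of the state.
- robot.get_state(): the state, without advancing time (a new reading comes with each control period).
- robot.read_camera(name): name is "side" or "top" or "wrist"; returns (picture, depth): 384x512x3 uint8, red, green, blue; 384x512 float32, m along the optical axis (not along the pixel's ray), 0 where there is no reading.
- robot.get_calibration(name): a dict with "fx", "fy", "cx", "cy" (pixels), "origin" and "orientation" of the camera in the world. Camera axes: x right, y down, z forward; pixel columns grow to the right and rows downward; lengths in m; the calibration is good to about 2 mm. A picture is of the moment at which its call begins: read the wrist's pose just before it. get_calibration takes no time and is no camera call; for the wrist camera it gives the pose at the moment of the call.
- robot.job_done(): hands the job in, once; it reports no verdict.
The state is a dict: "clock": time; "joint_positions": joint angles; "joint_vel": joint speeds; "joint_torque": joint torques, N m; "position": TCP position; "orientation": TCP orientation; "contact_force": force on the tool from outside, world axes, zero at the start; "wrist_torque": the same for the moment, N m; "width": finger opening in m.
Only numpy, scipy, OpenCV 4.12 (cv2) and the standard library are available. Lean on these libraries where they do the work, as an engineer would, in place of code of your own. Each camera call takes 0.05 s, during which the arm holds its last target.

## Working session

There is one attempt and no reset: what is moved stays moved. The work goes in short steps, Python scripts to look and compute and a tool call to move; the robot and the scene stay as the last step left them, time stands still between calls to the robot, and variables do not carry over. Pictures are saved under pics/ and viewed, and the job is handed in when it is done.

Besides the shell and the picture viewer there is one more tool, called after ">>>" as name([rows], argument=value, ...), one row to a line, values as JSON. drive_tool: Moves the arm, as the interface text tells. Its arguments: {"type":"object","properties":{"plan":{"type":"array","items":{"type":"array","items":{"type":"number"}}},"jaw":{"type":"number"},"force":{"type":"number"}},"required":["plan"]}

```bash
mkdir -p pics
cat > h.py <<'E'
import numpy as np,cv2
from scipy.spatial.transform import Rotation as R
from station import robot
def shot(name,tag):
    cal=robot.get_calibration(name); im,d=robot.read_camera(name)
    cv2.imwrite(f'pics/{tag}.png',im[:,:,::-1]); np.savez(f'{tag}.npz',im=im,d=d,fx=cal['fx'],fy=cal['fy'],cx=cal['cx'],cy=cal['cy'],o=np.array(cal['origin']),q=np.array(cal['orientation']))
    return cal,im,d
def pts(tag):
    f=np.load(tag+'.npz'); d=f['d']; v,u=np.mgrid[:d.shape[0],:d.shape[1]]
    c=np.stack([(u-f['cx'])/f['fx']*d,(v-f['cy'])/f['fy']*d,d],-1)
    q=f['q']; Rm=q if q.shape==(3,3) else R.from_euler('xyz',q).as_matrix()
    w=c@Rm.T+f['o']; w[d==0]=np.nan
    return w,f['im']
E
python3 - <<'E'
from h import *
for n in ('side','top','wrist'):
    cal,im,d=shot(n,n+'0'); print(n,cal)
print(robot.get_state()); print(robot.tcp_to_tips)
E
```

```text
side {'fx': 386.14755347399296, 'fy': 386.14755347399296, 'cx': 258.021020977455, 'cy': 188.33146370997537, 'origin': array([-0.03716375,  0.65030731,  1.12821924]), 'orientation': array([-2.44292212, -0.0169338 , -2.42827228])}
top {'fx': 440.31155693533884, 'fy': 440.31155693533884, 'cx': 252.58039877760618, 'cy': 189.83385818696513, 'origin': array([ 0.33738365, -0.01414815,  1.66636471]), 'orientation': array([-3.02774995, -0.0191004 , -1.54868717])}
wrist {'fx': 291.5241161613444, 'fy': 291.5241161613444, 'cx': 257.267134090921, 'cy': 193.89718082033303, 'origin': array([ 0.13699983, -0.6651457 ,  0.38492856]), 'orientation': array([ 2.87083460e+00, -1.68657844e-03,  1.87744908e+00])}
{'clock': 0.15, 'joint_positions': array([-9.74887045e-01,  3.59171706e-01,  1.12809475e-02, -2.58467670e-04,
       -1.22408201e+00, -2.88100609e-01]), 'joint_vel': array([ 0.00080911, -0.00258421,  0.00254509,  0.00020558,  0.00214899,
       -0.0005815 ]), 'joint_torque': array([-2.17356239e-03, -5.83273780e+01,  2.93291652e+01,  7.00120255e+00,
        8.84441484e-03, -1.03400700e-04]), 'position': array([ 0.20437952, -0.64295004,  0.23687502]), 'orientation': array([ 3.14039565e+00, -1.01298663e-04, -2.83387189e+00]), 'contact_force': array([-0.18827105,  0.2256964 , -0.73043184]), 'wrist_torque': array([-0.06679176, -0.00759519, -0.04023695]), 'width': 0.08726309065790772}
0.011
```

View pics/side0.png

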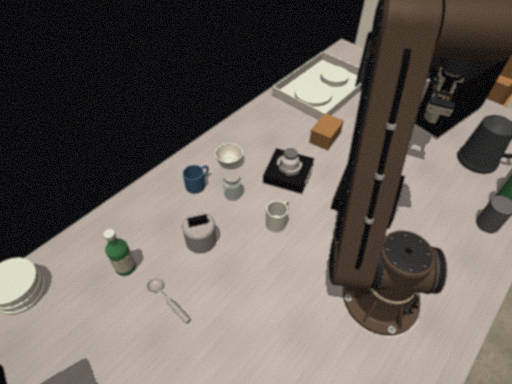

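View pics/top0.png

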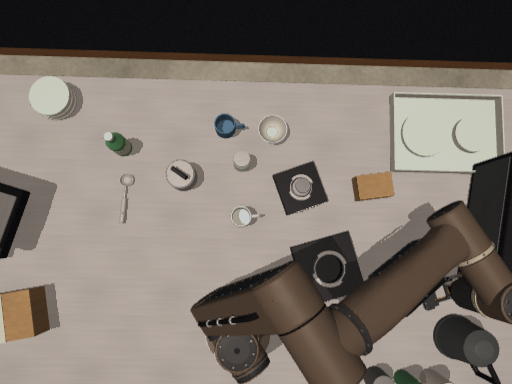

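View pics/wrist0.png

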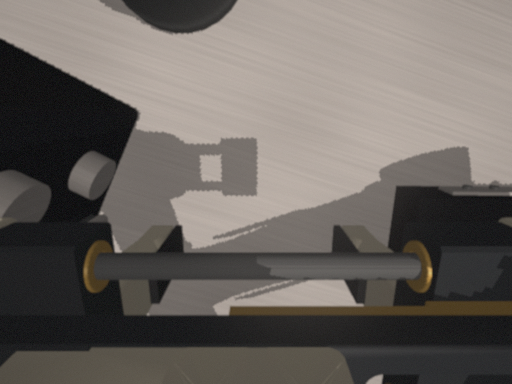

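The top view shows the hood with its black handle at (180,174). The smaller base, with the flask, is at (300,187). A larger empty decoy base is at (328,268). I'll enlarge these areas and measure.

Run:
```python
from h import *
w,im=pts('top0')
def crop(im,x0,x1,y0,y1,s): return cv2.resize(im[y0:y1,x0:x1,::-1],None,fx=s,fy=s,interpolation=cv2.INTER_CUBIC)
a=crop(im,145,215,140,210,7); b=crop(im,265,335,152,222,7) 
cv2.imwrite('pics/c1.png',cv2.resize(np.hstack([a,b]),(800,400)))
ws,ims=pts('side0')
a=crop(ims,165,235,200,270,7); b=crop(ims,255,325,135,205,7)
cv2.imwrite('pics/c2.png',cv2.resize(np.hstack([a,b]),(800,400)))
for nm,p in ((w,[(180,174),(300,187),(283,200),(317,175),(241,162),(244,216),(227,126),(273,131),(375,186)]),): 
    for u,v in p: print(u,v,nm[v,u].round(4))
```

```text
180 174 [0.5631 0.2164 0.1329]
300 187 [ 0.5284 -0.2071  0.1247]
283 200 [ 0.4886 -0.1548  0.0413]
317 175 [ 0.5853 -0.2805  0.0432]
241 162 [0.6161 0.0038 0.1057]
244 216 [ 0.4281 -0.0115  0.0027]
227 126 [0.7738 0.0625 0.0038]
273 131 [ 7.597e-01 -1.157e-01  3.000e-04]
375 186 [ 0.5451 -0.4886  0.0744]
```

View pics/c1.png

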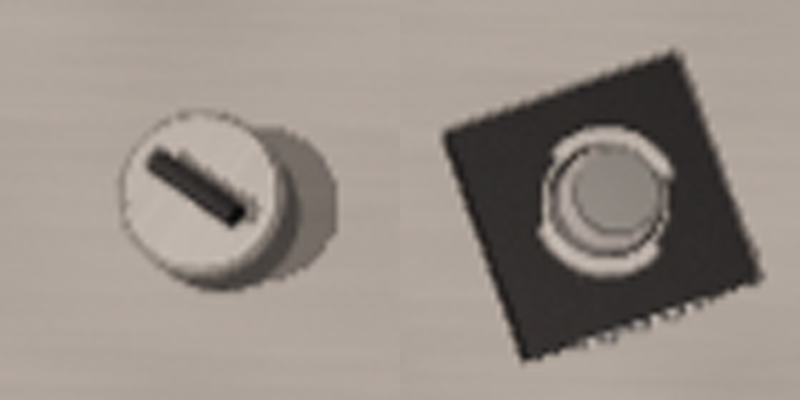

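View pics/c2.png

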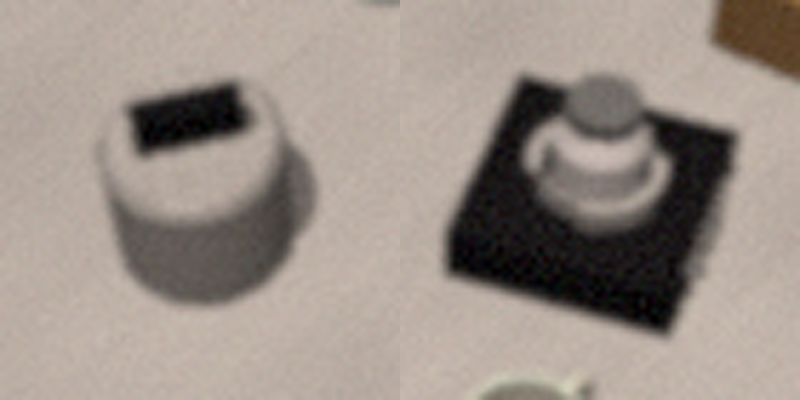

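Run:
```python
from h import *
for tag in ('top0','side0'):
    w,im=pts(tag); g=im.mean(-1)
    def near(c,r): return np.hypot(w[...,0]-c[0],w[...,1]-c[1])<r
    m=near((.53,-.21),.125)&(w[...,2]>.03)&(w[...,2]<.075)
    P=w[m]; dark=g[m]<70
    Q=P[dark&(P[:,2]<.056)]
    r=cv2.minAreaRect((Q[:,:2]*1000).astype(np.float32)); print(tag,'block',r,np.median(Q[:,2]))
    m=near((.53,-.21),.06)&(w[...,2]>.057)&(w[...,2]<.07)
    c=cv2.minEnclosingCircle((w[m][:,:2]*1000).astype(np.float32)); print('ring',c,m.sum(),np.median(w[m][:,2]))
    m=near((.53,-.21),.07)&(w[...,2]>.1); print('flask',cv2.minEnclosingCircle((w[m][:,:2]*1000).astype(np.float32)),np.median(w[m][:,2]))
    m=near((.563,.216),.09)&(w[...,2]>.09)&(w[...,2]<.106)
    c=cv2.minEnclosingCircle((w[m][:,:2]*1000).astype(np.float32)); print('hood',c,np.median(w[m][:,2]))
    m=near((.563,.216),.05)&(w[...,2]>.122)&(w[...,2]<.145)
    print('handle',cv2.minAreaRect((w[m][:,:2]*1000).astype(np.float32)),np.median(w[m][:,2]),m.sum())
```

```text
top0 block ((536.9268188476562, -217.1229705810547), (156.06634521484375, 160.8751678466797), 20.704286575317383) 0.044460084050492954
ring ((538.4338989257812, -217.15260314941406), 47.836124420166016) 135 0.062008075535180396
flask ((537.7192993164062, -216.01837158203125), 29.088815689086914) 0.12100989628760894
hood ((572.1528930664062, 223.70999145507812), 52.617740631103516) 0.09674010318571247
handle ((571.9417114257812, 222.9934844970703), (63.698219299316406, 15.866020202636719), 56.977760314941406) 0.1331389062197077 84
side0 block ((527.1686401367188, -212.6689453125), (158.82569885253906, 160.25735473632812), 20.689916610717773) 0.04175532402056059
ring ((528.7070922851562, -213.8090057373047), 46.95090866088867) 104 0.060030606704931544
flask ((527.8863525390625, -212.4364471435547), 28.5794620513916) 0.11753540218058323
hood ((561.5791625976562, 225.6412353515625), 52.5383186340332) 0.09521934683395195
handle ((562.1425170898438, 224.66082763671875), (62.713844299316406, 18.60178565979004), 56.67162322998047) 0.1306157147365633 112
```

```bash
cat >> h.py <<'E'
def go(x,y,z,yaw_deg=None,n=10):
    s=robot.get_state(); p=np.array(s['position']); Rm=R.from_euler('xyz',s['orientation']); 
    y0=np.degrees(s['orientation'][2]); print('clock',s['clock'],'pos',p.round(4),'rpy',np.degrees(s['orientation']).round(2),'F',np.array(s['contact_force']).round(1),'w',round(s['width'],4))
    d=np.array([x,y,z])-p; print('tool shift total',Rm.inv().apply(d).round(4))
    if yaw_deg is not None:
        dy=(yaw_deg-y0+180)%360-180
        rows=[];
        for i in range(n):
            a=np.radians(y0+dy*i/n); st=d/n
            rows.append([round(float(st@v),4) for v in ([np.cos(a),np.sin(a),0],[np.sin(a),-np.cos(a),0],[0,0,-1])]+[round(-dy/n,2)])
        print(rows)
E
python3 - <<'E'
from h import *
go(.475,-.233,.30)
E
```

```text
clock 0.15 pos [ 0.2044 -0.643   0.2369] rpy [ 1.7993e+02 -1.0000e-02 -1.6237e+02] F [-0.2  0.2 -0.7] w 0.0873
tool shift total [-0.3821  0.3088 -0.0628]
```

>>> drive_tool([
  [-0.02,0.016,-0.006,0],
  [-0.028,0.023,-0.008,0],
  [-0.028,0.023,-0.008,0],
  [-0.028,0.023,-0.008,0],
  [-0.028,0.023,-0.008,0],
  [-0.028,0.023,-0.008,0],
  [-0.028,0.023,-0.006,0],
  [-0.028,0.023,-0.006,0],
  [-0.028,0.023,-0.005,0],
  [-0.028,0.023,0,0],
], jaw=1)

```text
clock: 0.98
position: [0.397, -0.3469, 0.3017]
orientation: [-3.14, 0.001, -2.834]
contact_force: [0.5, -0.9, 0.1]
width: 0.0878
```

>>> drive_tool([
  [-0.028,0.022,0,0],
  [-0.028,0.022,0,0],
  [-0.028,0.022,0,0],
  [-0.018,0.014,0,0],
  [-0.008,0.006,0,0],
  [0,0,0,0],
  [0,0,0,0],
  [0,0,0,0],
  [0,0,0,0],
  [0,0,0,0],
])

```text
clock: 1.82
position: [0.4743, -0.2339, 0.3006]
orientation: [3.142, -0.0, -2.835]
contact_force: [0.6, 0.4, -0.5]
width: 0.0874
```

Run:
```python
from h import *
go(.475,-.233,.30)
cal,im,d=shot('wrist','wb'); print(cal['origin'],cal['orientation'],robot.get_state()['joint_positions'])
```

```text
clock 1.8167 pos [ 0.4743 -0.2339  0.3006] rpy [ 1.8000e+02 -1.0000e-02 -1.6245e+02] F [ 0.6  0.4 -0.5] w 0.0874
tool shift total [-0.0009  0.0007  0.0006]
[ 0.40687238 -0.25588975  0.44878657] [ 2.87074582e+00 -1.86704659e-04  1.87607986e+00] [-8.68529698e-02  8.00953408e-02 -2.06016829e-01  1.07291908e-05
 -1.28468562e+00 -1.17753351e+00]
```

View pics/wb.png

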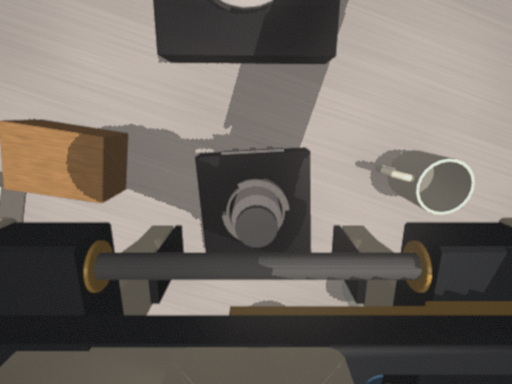

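```bash
cat > m.py <<'E'
from h import *
def meas(tag,c0):
    w,im=pts(tag); g=im.mean(-1)
    near=lambda r: np.hypot(w[...,0]-c0[0],w[...,1]-c0[1])<r
    v,u=np.mgrid[:384,:512]; ok=(v<222)
    m=near(.13)&(w[...,2]>.038)&(w[...,2]<.05)&ok&(g<80)
    Q=w[m]; print('block',cv2.minAreaRect((Q[:,:2]*1000).astype(np.float32)),np.median(Q[:,2]))
    m=near(.07)&(w[...,2]>.058)&(w[...,2]<.066)&ok
    P=w[m][:,:2]; 
    print('ring n',m.sum(),np.median(w[m][:,2]),cv2.minEnclosingCircle((P*1000).astype(np.float32)))
    m=near(.1)&(w[...,2]>.112)&ok
    print('flask',cv2.minEnclosingCircle((w[m][:,:2]*1000).astype(np.float32)),np.median(w[m][:,2]))
    T=near(.25)&(w[...,2]<.02); print('table',np.nanmedian(w[T][:,2]))
    return w,im
if __name__=='__main__':
    w,im=meas('wb',(.532,-.215))
    cv2.imwrite('pics/wbc.png',cv2.resize(im[140:260,180:330,::-1],None,fx=5,fy=5,interpolation=cv2.INTER_CUBIC))
    ws,_=pts('top0'); print(np.nanmedian(ws[...,2][230:260,100:180])); ws,_=pts('side0'); print(np.nanmedian(ws[...,2][260:300,200:260]))
E
python3 m.py
```

```text
block ((508.818359375, -229.05935668945312), (104.60086059570312, 158.2736358642578), 20.414470672607422) 0.045885334667882
ring n 658 0.06279378397955937 ((534.5535888671875, -218.34622192382812), 47.094783782958984)
flask ((524.697509765625, -220.15457153320312), 24.095199584960938) 0.12264650292732865
table 0.0009002077233858929
-0.0006933954476955329
-0.002075592709963381
```

View pics/wbc.png

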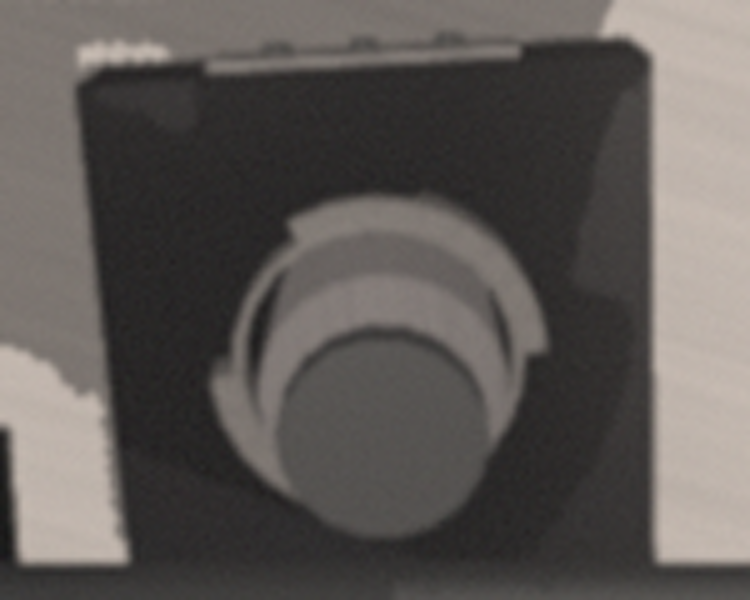

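>>> drive_tool([
  [0.01,0,0,0],
  [0.012,0,0,0],
  [0.012,0,0,0],
  [0.01,0,0,0],
  [0.004,0,0,0],
  [0,0,0,0],
  [0,0,0,0],
  [0,0,0,0],
  [0,0,0,0],
  [0,0,0,0],
])

```text
clock: 2.7
position: [0.4295, -0.2475, 0.3004]
orientation: [3.141, -0.0, -2.833]
contact_force: [0.5, 0.3, 1.1]
width: 0.0879
```

Run:
```python
from m import *
shot('wrist','wb2'); w,im=meas('wb2',(.534,-.218))
cv2.imwrite('pics/wb2c.png',cv2.resize(im[100:240,170:340,::-1],None,fx=4,fy=4,interpolation=cv2.INTER_CUBIC))
from scipy.optimize import least_squares
# ring fit: outer boundary points per angle
g=im.mean(-1); c=np.array([.5345,-.2185]); m=(np.hypot(w[...,0]-c[0],w[...,1]-c[1])<.06)&(w[...,2]>.057)&(w[...,2]<.067); v,u=np.mgrid[:384,:512]; m&=v<222
P=w[m][:,:2]; a=np.degrees(np.arctan2(*(P-c).T[::-1])); r=np.hypot(*(P-c).T)*1000
for k in range(-180,180,10):
    s=(a>=k)&(a<k+10)
    if s.sum(): print(k,s.sum(),r[s].max().round(1),end=' | ')
print()
go(.57,.225,.30)
```

```text
block ((486.2982177734375, -237.53262329101562), (57.608619689941406, 158.24859619140625), 20.028608322143555) 0.04587902800070337
ring n 302 0.06275082494789672 ((499.32415771484375, -223.95896911621094), 29.382417678833008)
flask ((0.0, 0.0), 0.0) nan
table 0.0008877847585551102
-180 46 47.5 | -170 47 47.0 | -160 47 47.0 | -150 41 47.1 | -140 37 46.8 | -130 5 40.7 | 140 1 46.7 | 150 16 47.1 | 160 34 47.0 | 170 41 47.2 | 
clock 2.75 pos [ 0.4295 -0.2474  0.3004] rpy [ 1.7999e+02 -2.0000e-02 -1.6234e+02] F [ 0.3  0.2 -0. ] w 0.0875
tool shift total [-2.772e-01  4.076e-01  3.000e-04]
  return _methods._mean(a, axis=axis, dtype=dtype,
  ret = ret.dtype.type(ret / rcount)
```

View pics/wb2c.png

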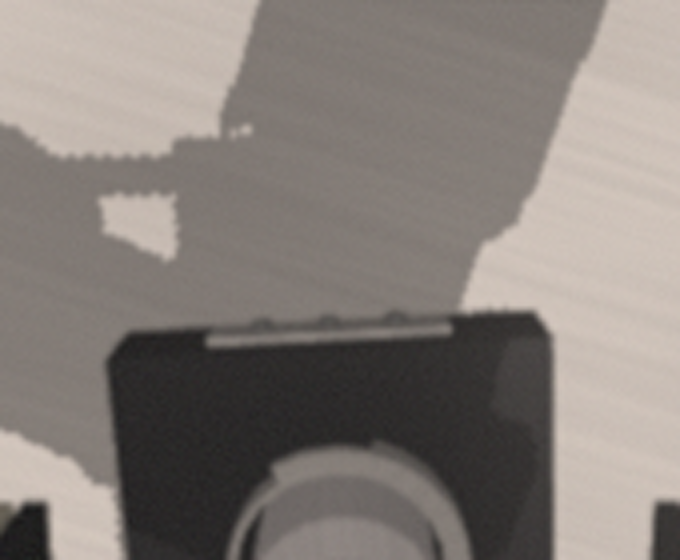

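>>> drive_tool([
  [-0.01,0,0,0],
  [-0.02,0,0,0],
  [-0.02,0,0,0],
  [-0.02,0,0,0],
  [-0.02,0,0,0],
  [-0.01,0,0,0],
  [0,0,0,0],
  [0,0,0,0],
  [0,0,0,0],
  [0,0,0,0],
])

```text
clock: 3.58
position: [0.5239, -0.2175, 0.3008]
orientation: [-3.142, 0.0, -2.834]
contact_force: [-0.0, 0.6, 0.4]
width: 0.0876
```

Run:
```python
from m import *
shot('wrist','wb3'); w,im=meas('wb3',(.534,-.218))
cv2.imwrite('pics/wb3c.png',cv2.resize(im[100:260,170:340,::-1],None,fx=3.5,fy=3.5,interpolation=cv2.INTER_CUBIC))
c=np.array([.5345,-.2185]); m=(np.hypot(w[...,0]-c[0],w[...,1]-c[1])<.06)&(w[...,2]>.057)&(w[...,2]<.067); v,u=np.mgrid[:384,:512]; m&=v<222
P=w[m][:,:2]; a=np.degrees(np.arctan2(*(P-c).T[::-1])); r=np.hypot(*(P-c).T)*1000
for k in range(-180,180,10):
    s=(a>=k)&(a<k+10)
    if s.sum(): print(k,s.sum(),r[s].max().round(1),end=' | ')
print()
go(.555,.205,.30,-123,n=20)
```

```text
block ((533.5970458984375, -219.90206909179688), (155.43948364257812, 157.8760223388672), 20.318653106689453) 0.04591704837083943
ring n 948 0.06284634913968776 ((534.9423217773438, -218.34375), 47.31622314453125)
flask ((488.3751220703125, -230.28201293945312), 84.22386169433594) 0.12291534786486213
table 0.000925339494096622
-180 46 46.8 | -170 46 46.7 | -160 48 46.6 | -150 45 46.6 | -140 40 46.6 | -130 15 40.1 | -120 16 40.3 | -110 11 40.2 | -100 12 40.3 | -90 14 40.4 | -80 13 40.3 | -70 35 46.9 | -60 40 46.5 | -50 39 47.0 | -40 40 47.6 | -30 36 47.2 | -20 28 46.9 | -10 22 47.4 | 0 18 47.4 | 10 18 47.4 | 20 14 47.4 | 30 16 47.8 | 40 20 47.7 | 50 1 41.1 | 60 5 40.8 | 70 7 41.2 | 80 9 40.7 | 90 14 41.3 | 100 11 41.1 | 110 33 46.6 | 120 38 47.2 | 130 37 46.5 | 140 44 46.8 | 150 42 46.8 | 160 44 47.0 | 170 46 46.8 | 
clock 3.6333 pos [ 0.5239 -0.2175  0.3009] rpy [-1.7999e+02  2.0000e-02 -1.6239e+02] F [-0.4 -0.2 -0.6] w 0.0875
tool shift total [-0.1575  0.3933  0.0009]
[[-0.0079, 0.0197, 0.0, np.float64(-1.97)], [-0.0085, 0.0194, 0.0, np.float64(-1.97)], [-0.0092, 0.0191, 0.0, np.float64(-1.97)], [-0.0099, 0.0188, 0.0, np.float64(-1.97)], [-0.0105, 0.0184, 0.0, np.float64(-1.97)], [-0.0111, 0.018, 0.0, np.float64(-1.97)], [-0.0117, 0.0176, 0.0, np.float64(-1.97)], [-0.0123, 0.0172, 0.0, np.float64(-1.97)], [-0.0129, 0.0168, 0.0, np.float64(-1.97)], [-0.0135, 0.0163, 0.0, np.float64(-1.97)], [-0.014, 0.0159, 0.0, np.float64(-1.97)], [-0.0146, 0.0154, 0.0, np.float64(-1.97)], [-0.0151, 0.0149, 0.0, np.float64(-1.97)], [-0.0156, 0.0143, 0.0, np.float64(-1.97)], [-0.0161, 0.0138, 0.0, np.float64(-1.97)], [-0.0165, 0.0132, 0.0, np.float64(-1.97)], [-0.017, 0.0126, 0.0, np.float64(-1.97)], [-0.0174, 0.0121, 0.0, np.float64(-1.97)], [-0.0178, 0.0115, 0.0, np.float64(-1.97)], [-0.0182, 0.0108, 0.0, np.float64(-1.97)]]
```

View pics/wb3c.png

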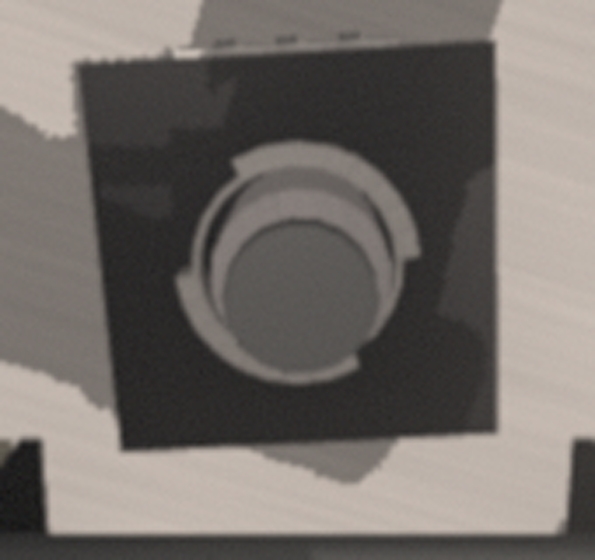

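>>> drive_tool([
  [-0.004,0.01,0,-1],
  [-0.008,0.02,0,-2],
  [-0.01,0.025,0,-2.5],
  [-0.012,0.025,0,-2.5],
  [-0.013,0.025,0,-2.5],
  [-0.014,0.024,0,-2.5],
  [-0.015,0.023,0,-2.5],
  [-0.016,0.022,0,-2.5],
  [-0.017,0.021,0,-2.5],
  [-0.018,0.02,0,-2.5],
])

```text
clock: 4.47
position: [0.5355, 0.0354, 0.3011]
orientation: [-3.141, 0.001, -2.43]
contact_force: [0.8, -1.1, -0.2]
width: 0.0874
```

Run:
```python
from h import *
go(.555,.205,.30,-123,n=9)
```

```text
clock 4.4667 pos [0.5355 0.0354 0.3011] rpy [-1.7999e+02  6.0000e-02 -1.3921e+02] F [ 0.8 -1.1 -0.2] w 0.0874
tool shift total [-0.1256  0.1156  0.0012]
[[-0.014, 0.0128, 0.0001, np.float64(-1.8)], [-0.0143, 0.0124, 0.0001, np.float64(-1.8)], [-0.0147, 0.0119, 0.0001, np.float64(-1.8)], [-0.0151, 0.0115, 0.0001, np.float64(-1.8)], [-0.0155, 0.011, 0.0001, np.float64(-1.8)], [-0.0158, 0.0105, 0.0001, np.float64(-1.8)], [-0.0161, 0.01, 0.0001, np.float64(-1.8)], [-0.0164, 0.0095, 0.0001, np.float64(-1.8)], [-0.0167, 0.009, 0.0001, np.float64(-1.8)]]
```

>>> drive_tool([
  [-0.018,0.015,0,-2],
  [-0.018,0.015,0,-2],
  [-0.018,0.015,0,-2],
  [-0.018,0.014,0,-2],
  [-0.018,0.013,0,-2],
  [-0.016,0.01,0,-2],
  [-0.011,0.006,0,-2],
  [-0.005,0.003,0,-1],
  [0,0,0,0],
  [0,0,0,0],
])

```text
clock: 5.3
position: [0.5541, 0.185, 0.3006]
orientation: [3.142, -0.0, -2.171]
contact_force: [-0.6, 0.3, -0.3]
width: 0.0874
```

Run:
```python
from h import *
go(.555,.205,.30)
shot('wrist','wh'); w,im=pts('wh')
near=lambda r: np.hypot(w[...,0]-.568,w[...,1]-.224)<r
v=np.mgrid[:384,:512][0]; ok=v<222
m=near(.075)&(w[...,2]>.095)&(w[...,2]<.103)&ok
print('hood',cv2.minEnclosingCircle((w[m][:,:2]*1000).astype(np.float32)),np.median(w[m][:,2]))
m=near(.05)&(w[...,2]>.128)&(w[...,2]<.142)&ok
print('handle',cv2.minAreaRect((w[m][:,:2]*1000).astype(np.float32)),np.median(w[m][:,2]))
```

```text
clock 5.3 pos [0.5541 0.185  0.3006] rpy [ 1.8000e+02 -2.0000e-02 -1.2438e+02] F [-0.6  0.3 -0.3] w 0.0874
tool shift total [-0.017   0.0106  0.0006]
hood ((567.774658203125, 221.6017608642578), 50.898040771484375) 0.09888853527679997
handle ((562.2453002929688, 213.0232391357422), (42.1766471862793, 15.723350524902344), 57.33437728881836) 0.13466556786622716
```

View pics/wh.png

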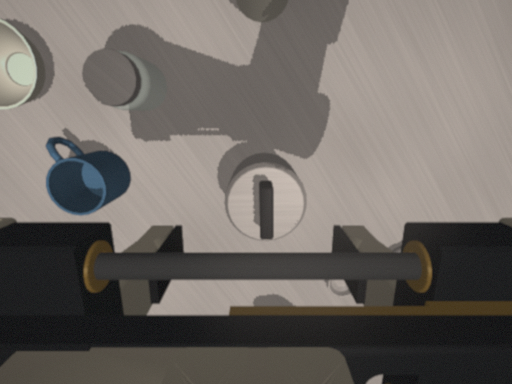

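Run:
```python
from h import *
w,im=pts('wh')
near=lambda r: np.hypot(w[...,0]-.568,w[...,1]-.224)<r
v,u=np.mgrid[:384,:512]; ok=(v<252)&(u>185)&(u<330)
m=near(.075)&(w[...,2]>.095)&(w[...,2]<.103)&ok
print('hood',cv2.minEnclosingCircle((w[m][:,:2]*1000).astype(np.float32)),np.median(w[m][:,2]))
m=near(.05)&(w[...,2]>.128)&(w[...,2]<.142)&ok
r=cv2.minAreaRect((w[m][:,:2]*1000).astype(np.float32)); print('handle',r,np.median(w[m][:,2]))
go(r[0][0]/1000,r[0][1]/1000,.2)
```

```text
hood ((568.1612548828125, 221.7752227783203), 50.93950271606445) 0.09888143641417896
handle ((568.1677856445312, 221.77145385742188), (63.242340087890625, 15.721430778503418), 56.79964065551758) 0.13468321296556765
clock 5.35 pos [0.5542 0.1846 0.3007] rpy [-180.     -0.   -124.42] F [-0.6 -0.  -1.3] w 0.0877
tool shift total [-0.0385  0.0095  0.1007]
```

>>> drive_tool([
  [-0.008,0.002,0,-1.3],
  [-0.012,0.003,0.01,0],
  [-0.012,0.003,0.02,0],
  [-0.007,0.0006,0.025,0],
  [0,0,0.025,0],
  [0,0,0.025,0],
  [0,0,0.02,0],
  [0,0,0.01,0],
  [0,0,0,0],
  [0,0,0,0],
])

```text
clock: 6.18
position: [0.569, 0.2227, 0.1655]
orientation: [-3.141, -0.001, -2.148]
contact_force: [1.0, 0.4, 0.9]
width: 0.0876
```

Run:
```python
from h import *
go(.5682,.2218,.114)
```

```text
clock 6.1833 pos [0.569  0.2227 0.1655] rpy [-1.7999e+02 -4.0000e-02 -1.2306e+02] F [1.  0.4 0.9] w 0.0876
tool shift total [0.0012 0.0001 0.0515]
```

>>> drive_tool([
  [0.001,0,0.006,0],
  [0,0,0.01,0],
  [0,0,0.01,0],
  [0,0,0.01,0],
  [0,0,0.009,0],
  [0,0,0.005,0],
  [0,0,0.0015,0],
  [0,0,0,0],
  [0,0,0,0],
  [0,0,0,0],
])

```text
clock: 7.02
position: [0.5685, 0.222, 0.1146]
orientation: [-3.141, 0.001, -2.148]
contact_force: [0.2, 0.8, 0.6]
width: 0.0878
```

>>> drive_tool([
  [0,0,0,0],
  [0,0,0,0],
  [0,0,0,0],
  [0,0,0,0],
  [0,0,0,0],
  [0,0,0,0],
  [0,0,0,0],
  [0,0,0,0],
  [0,0,0,0],
  [0,0,0,0],
], jaw=0, force=45)

```text
clock: 7.85
position: [0.5681, 0.2218, 0.114]
orientation: [3.142, -0.0, -2.148]
contact_force: [-0.5, -0.2, 0.3]
width: 0.0264
```

>>> drive_tool([
  [0,0,0,0],
  [0,0,0,0],
  [0,0,0,0],
  [0,0,0,0],
  [0,0,0,0],
  [0,0,0,0],
  [0,0,0,0],
  [0,0,-0.004,0],
  [0,0,-0.008,0],
  [0,0,-0.008,0],
])

```text
clock: 8.68
position: [0.568, 0.2216, 0.1346]
orientation: [3.142, -0.001, -2.148]
contact_force: [0.8, -0.1, -2.4]
width: 0.0156
```

>>> drive_tool([
  [0,0,-0.012,0],
  [0,0,-0.018,0],
  [0,0,-0.022,0],
  [0,0,-0.022,0],
  [0,0,-0.022,0],
  [0,0,-0.02,0],
  [0,0,-0.015,0],
  [0,0,-0.006,0],
  [0,0,-0.002,0],
  [0,0,0,0],
])

```text
clock: 9.52
position: [0.568, 0.2218, 0.2733]
orientation: [3.142, 0.001, -2.148]
contact_force: [-0.1, -0.4, -1.9]
width: 0.0157
```

Run:
```python
from h import *
go(.5349,-.2185,.275,-99.6,n=20)
shot('side','s1')
```

```text
clock 9.5167 pos [0.568  0.2218 0.2733] rpy [ 1.8000e+02  3.0000e-02 -1.2307e+02] F [-0.1 -0.4 -1.9] w 0.0157
tool shift total [ 0.387  -0.2125 -0.0019]
[[0.0193, -0.0106, -0.0001, np.float64(-1.17)], [0.0196, -0.0102, -0.0001, np.float64(-1.17)], [0.0198, -0.0098, -0.0001, np.float64(-1.17)], [0.02, -0.0094, -0.0001, np.float64(-1.17)], [0.0202, -0.009, -0.0001, np.float64(-1.17)], [0.0203, -0.0086, -0.0001, np.float64(-1.17)], [0.0205, -0.0082, -0.0001, np.float64(-1.17)], [0.0207, -0.0078, -0.0001, np.float64(-1.17)], [0.0208, -0.0073, -0.0001, np.float64(-1.17)], [0.021, -0.0069, -0.0001, np.float64(-1.17)], [0.0211, -0.0065, -0.0001, np.float64(-1.17)], [0.0212, -0.006, -0.0001, np.float64(-1.17)], [0.0214, -0.0056, -0.0001, np.float64(-1.17)], [0.0215, -0.0052, -0.0001, np.float64(-1.17)], [0.0216, -0.0047, -0.0001, np.float64(-1.17)], [0.0217, -0.0043, -0.0001, np.float64(-1.17)], [0.0217, -0.0038, -0.0001, np.float64(-1.17)], [0.0218, -0.0034, -0.0001, np.float64(-1.17)], [0.0219, -0.0029, -0.0001, np.float64(-1.17)], [0.0219, -0.0025, -0.0001, np.float64(-1.17)]]
```

View pics/s1.png

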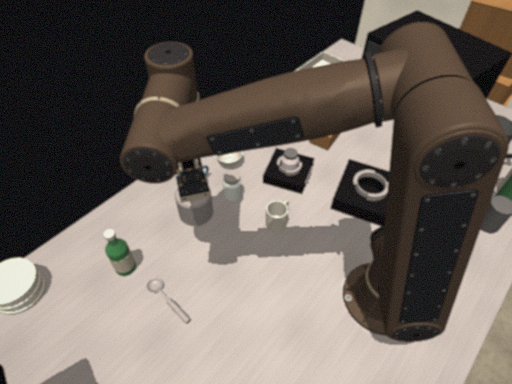

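The side view shows the hood hanging in the gripper at about (195,205), level. Next I'll carry it over.

>>> drive_tool([
  [0.006,-0.003,0,-1],
  [0.013,-0.007,0,-1],
  [0.019,-0.01,0,-1.2],
  [0.02,-0.01,0,-1.2],
  [0.02,-0.009,0,-1.2],
  [0.02,-0.009,0,-1.2],
  [0.02,-0.008,0,-1.2],
  [0.02,-0.008,0,-1.2],
  [0.021,-0.007,0,-1.2],
  [0.021,-0.007,0,-1.2],
])

```text
clock: 10.4
position: [0.5534, 0.0246, 0.2716]
orientation: [3.14, -0.001, -1.944]
contact_force: [0.1, -0.4, -3.2]
width: 0.0158
```

>>> drive_tool([
  [0.021,-0.007,0,-1.2],
  [0.021,-0.006,0,-1.2],
  [0.021,-0.006,0,-1.2],
  [0.021,-0.005,0,-1.2],
  [0.021,-0.005,0,-1.2],
  [0.021,-0.005,0,-1.2],
  [0.021,-0.004,0,-1.2],
  [0.02,-0.004,0,-1.2],
  [0.018,-0.003,0,-1.2],
  [0.01,-0.002,0,-1],
])

```text
clock: 11.23
position: [0.5431, -0.1764, 0.2715]
orientation: [3.139, -0.0, -1.74]
contact_force: [0.4, -0.5, -2.8]
width: 0.0157
```

Run:
```python
from h import *
go(.5349,-.2185,.275,-99.6,n=10)
```

```text
clock 11.2333 pos [ 0.5431 -0.1764  0.2715] rpy [ 1.7984e+02 -3.0000e-02 -9.9670e+01] F [ 0.4 -0.5 -2.8] w 0.0157
tool shift total [ 0.0429  0.001  -0.0035]
[[0.0043, 0.0001, -0.0004, np.float64(-0.01)], [0.0043, 0.0001, -0.0004, np.float64(-0.01)], [0.0043, 0.0001, -0.0004, np.float64(-0.01)], [0.0043, 0.0001, -0.0004, np.float64(-0.01)], [0.0043, 0.0001, -0.0004, np.float64(-0.01)], [0.0043, 0.0001, -0.0004, np.float64(-0.01)], [0.0043, 0.0001, -0.0004, np.float64(-0.01)], [0.0043, 0.0001, -0.0004, np.float64(-0.01)], [0.0043, 0.0001, -0.0004, np.float64(-0.01)], [0.0043, 0.0001, -0.0004, np.float64(-0.01)]]
```

>>> drive_tool([
  [0.01,0,-0.001,0],
  [0.01,0,-0.001,0],
  [0.009,0,0,0],
  [0.006,0,0,0],
  [0.003,0,0,0],
  [0,0,0,0],
  [0,0,0,0],
  [0,0,0,0],
  [0,0,0,0],
  [0,0,0,0],
])

```text
clock: 12.07
position: [0.5378, -0.2118, 0.2751]
orientation: [-3.141, 0.0, -1.739]
contact_force: [-0.5, -0.1, -3.5]
width: 0.0161
```

Run:
```python
from h import *
go(.5349,-.2185,.275,-99.6,n=1)
shot('wrist','wp'); shot('side','s2')
w,im=pts('wp')
v,u=np.mgrid[:384,:512]
# hood top-surface relative to tcp
s=robot.get_state(); p=s['position']
m=(w[...,2]>p[2]-.024)&(w[...,2]<p[2]-.010)&(v<252)&(np.hypot(w[...,0]-p[0],w[...,1]-p[1])<.08)
print(m.sum(),np.median(w[m][:,2]),cv2.minEnclosingCircle((w[m][:,:2]*1000).astype(np.float32)))
```

```text
clock 12.0667 pos [ 0.5378 -0.2118  0.2751] rpy [-179.99    0.    -99.64] F [-0.5 -0.1 -3.5] w 0.0161
tool shift total [0.0071 0.0017 0.0001]
[[0.0071, 0.0017, 0.0001, np.float64(-0.04)]]
8528 0.2601401784601989 ((537.536865234375, -219.96560668945312), 51.177215576171875)
```

View pics/wp.png

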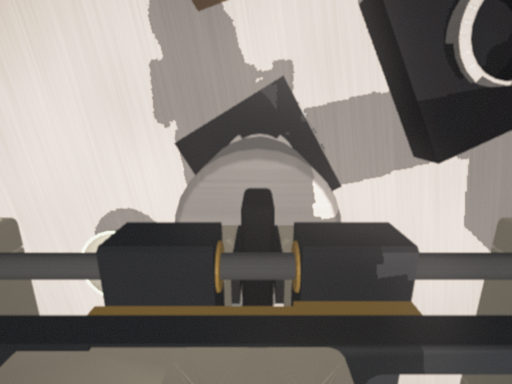

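View pics/s2.png

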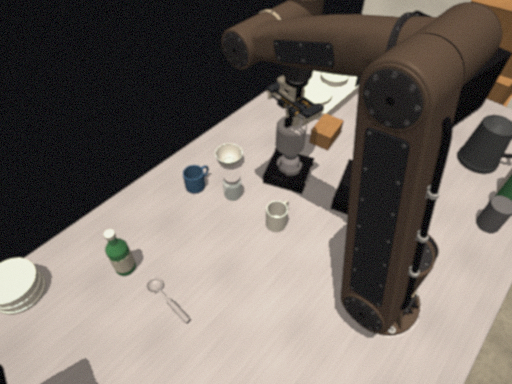

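Run:
```python
from h import *
from scipy.optimize import least_squares
w,im=pts('wp'); p=robot.get_state()['position']; v,u=np.mgrid[:384,:512]
m=(w[...,2]>p[2]-.022)&(w[...,2]<p[2]-.012)&(v<220)&(u>170)&(u<345)&(np.hypot(w[...,0]-p[0],w[...,1]-p[1])<.08)
P=w[m]; A=np.c_[P[:,:2],np.ones(len(P))]; k=np.linalg.lstsq(A,P[:,2],rcond=None)[0]; print('tilt deg',np.degrees(k[:2]),len(P))
mm=m.astype(np.uint8); E=m&(cv2.erode(mm,np.ones((3,3)))==0)&(v<218)
B=w[E][:,:2]; B=B[np.hypot(*(B-p[:2]).T)>.045]
r=least_squares(lambda q:np.hypot(B[:,0]-q[0],B[:,1]-q[1])-q[2],[p[0],p[1],.052],loss='soft_l1',f_scale=.001); print(len(B),r.x)
```

```text
tilt deg [0.44683414 3.18723595] 7918
407 [ 0.53893907 -0.2118145   0.05145258]
```

Run:
```python
from h import *
v,u=np.mgrid[:384,:512]
def fit(P): 
    for _ in range(3):
        A=np.c_[P[:,:2],np.ones(len(P))]; k=np.linalg.lstsq(A,P[:,2],rcond=None)[0]; r=P[:,2]-A@k; P=P[abs(r)<2*r.std()+1e-6]
    return np.degrees(k[:2]).round(2),len(P),(1000*r.std()).round(2)
w,im=pts('wh'); m=(np.hypot(w[...,0]-.568,w[...,1]-.222)<.05)&(abs(w[...,2]-.0988)<.004)&(v<250); print('before',fit(w[m]))
w,im=pts('wp'); g=im.mean(-1); p=robot.get_state()['position']
m=(abs(w[...,2]-.260)<.008)&(v<220)&(u>170)&(u<345)&(np.hypot(w[...,0]-.538,w[...,1]+.212)<.049)&(g>90); print('now',fit(w[m]))
for row in (145,160,180,200,215):
    print(row,[(c,w[row,c].round(4).tolist()) for c in (220,300)])
```

```text
before (array([ 0.02, -0.03]), 3383, np.float64(0.67))
now (array([-0.04,  0.37]), 6010, np.float64(0.57))
145 [(220, [0.5806, -0.252, 0.0467]), (300, [0.4796, -0.2347, 0.0465])]
160 [(220, [0.5528, -0.2607, 0.2544]), (300, [0.5067, -0.2526, 0.2533])]
180 [(220, [0.5543, -0.25, 0.2593]), (300, [0.5091, -0.2425, 0.2606])]
200 [(220, [0.5568, -0.2381, 0.259]), (300, [0.5106, -0.2306, 0.2604])]
215 [(220, [0.5585, -0.2294, 0.2604]), (300, [0.5118, -0.2217, 0.2611])]
```

>>> drive_tool([
  [0.003,0.001,0,0],
  [0.003,0.001,0,0],
  [0.001,0,0.008,0],
  [0,0,0.014,0],
  [0,0,0.016,0],
  [0,0,0.016,0],
  [0,0,0.016,0],
  [0,0,0.012,0],
  [0,0,0.005,0],
  [0,0,0.002,0],
])

```text
clock: 13.0
position: [0.5338, -0.2188, 0.1847]
orientation: [3.139, -0.0, -1.74]
contact_force: [0.5, -0.1, -3.4]
width: 0.0156
```

Run:
```python
from h import *
go(.5349,-.2185,.159,-99.6,n=1)
```

```text
clock 13.0 pos [ 0.5338 -0.2188  0.1847] rpy [ 1.7988e+02 -1.0000e-02 -9.9680e+01] F [ 0.5 -0.1 -3.4] w 0.0156
tool shift total [-0.0005 -0.0011  0.0257]
[[-0.0005, -0.001, 0.0257, np.float64(-0.08)]]
```

>>> drive_tool([
  [0,-0.0007,0.001,0],
  [0,0,0.002,0],
  [0,0,0.003,0],
  [0,0,0.003,0],
  [0,0,0.003,0],
  [0,0,0.003,0],
  [0,0,0.002,0],
  [0,0,0.002,0],
  [0,0,0.001,0],
  [0,0,0.0,0],
])

```text
clock: 13.83
position: [0.535, -0.2189, 0.1658]
orientation: [3.141, -0.0, -1.74]
contact_force: [0.2, 0.3, -2.8]
width: 0.0155
```

>>> drive_tool([
  [0,0,0.002,0],
  [0,0,0.002,0],
  [0,0,0.001,0],
  [0,0,0.0005,0],
  [0,0,0.0005,0],
  [0,0,0.0005,0],
  [0,0,0.0005,0],
  [0,0,0,0],
  [0,0,0,0],
  [0,0,0,0],
])

```text
clock: 14.67
position: [0.5351, -0.2189, 0.159]
orientation: [3.141, 0.0, -1.739]
contact_force: [-0.6, -0.2, -3.9]
width: 0.0156
```

>>> drive_tool([
  [0,0,0.0005,0],
  [0,0,0.0005,0],
  [0,0,0.0005,0],
  [0,0,0,0],
  [0,0,0,0],
  [0,0,0,0],
  [0,0,0,0],
  [0,0,0,0],
  [0,0,0,0],
  [0,0,0,0],
])

```text
clock: 15.5
position: [0.5351, -0.219, 0.1588]
orientation: [-3.141, -0.0, -1.739]
contact_force: [-4.9, 3.3, 7.4]
width: 0.0158
```

>>> drive_tool([
  [0,0,-0.0004,1],
  [0,0,0,2],
  [0,0,0,3],
  [0,0,0,4],
  [0,0,0,4],
  [0,0,0,4],
  [0,0,0,4],
  [0,0,0,3],
  [0,0,0,2],
  [0,0,0,1],
])

```text
clock: 16.33
position: [0.535, -0.2189, 0.1588]
orientation: [-3.141, -0.0, -2.23]
contact_force: [-4.3, 2.2, 6.1]
width: 0.0156
```

Run:
```python
from h import *
go(.5349,-.2187,.159,-159.6,n=1); s=robot.get_state(); print(s['wrist_torque'])
```

```text
clock 16.3333 pos [ 0.535  -0.2189  0.1588] rpy [-1.7999e+02 -1.0000e-02 -1.2776e+02] F [-4.3  2.2  6.1] w 0.0156
tool shift total [-0.0001  0.0002 -0.0002]
[[-0.0001, 0.0002, -0.0002, np.float64(31.84)]]
[0.92745047 1.82771319 0.42053381]
```

Turning freely with little torque. Next I'll do the remaining 32°.

>>> drive_tool([
  [0,0,0,2],
  [0,0,0,4],
  [0,0,0,5],
  [0,0,0,5],
  [0,0,0,5],
  [0,0,0,4],
  [0,0,0,3],
  [0,0,0,2],
  [0,0,0,1],
  [0,0,0,1],
])

```text
clock: 17.17
position: [0.5348, -0.2188, 0.1589]
orientation: [-3.141, -0.0, -2.787]
contact_force: [-5.7, 3.4, 7.2]
width: 0.0159
```

Run:
```python
from h import *
go(.5349,-.2187,.159,-159.6,n=1); s=robot.get_state(); print(s['wrist_torque'])
shot('wrist','wt')
```

```text
clock 17.1667 pos [ 0.5348 -0.2188  0.1589] rpy [-1.7999e+02 -3.0000e-02 -1.5968e+02] F [-5.7  3.4  7.2] w 0.0159
tool shift total [-0.0001  0.     -0.0001]
[[-0.0001, 0.0, -0.0001, np.float64(-0.08)]]
[1.15649282 2.08232174 0.47225395]
```

View pics/wt.png

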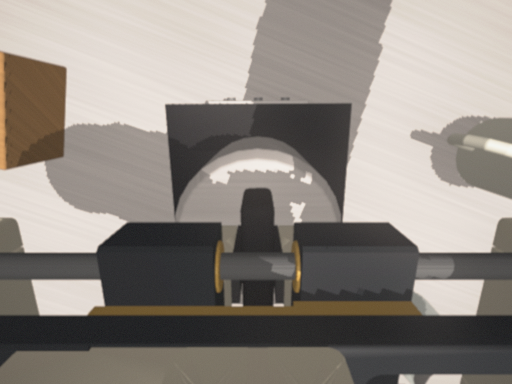

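>>> drive_tool([
  [0,0,-0.0005,0],
  [0,0,-0.0003,0],
  [0,0,0,0],
  [0,0,0,0],
  [0,0,0,0],
  [0,0,0,0],
  [0,0,0,0],
  [0,0,0,0],
  [0,0,0,0],
  [0,0,0,0],
], jaw=0.7)

```text
clock: 18.05
position: [0.5352, -0.2189, 0.1587]
orientation: [3.142, -0.0, -2.787]
contact_force: [0.0, 0.3, 0.7]
width: 0.0611
```

>>> drive_tool([
  [0,0,0,0],
  [0,0,-0.005,0],
  [0,0,-0.01,0],
  [0,0,-0.02,0],
  [0,0,-0.02,0],
  [0,0,-0.02,0],
  [0,0,-0.02,0],
  [0.005,0,-0.02,0],
  [0.01,0,-0.02,0],
  [0.005,0,-0.01,0],
])

```text
clock: 18.88
position: [0.5166, -0.2264, 0.3076]
orientation: [-3.139, 0.003, -2.786]
contact_force: [0.5, 0.4, 1.2]
width: 0.0615
```

>>> drive_tool([
  [0.004,0,-0.006,0],
  [0,0,0,0],
  [0,0,0,0],
  [0,0,0,0],
  [0,0,0,0],
  [0,0,0,0],
  [0,0,0,0],
  [0,0,0,0],
  [0,0,0,0],
  [0,0,0,0],
])

```text
clock: 19.72
position: [0.5127, -0.2272, 0.3096]
orientation: [3.142, -0.0, -2.787]
contact_force: [0.1, -0.6, -0.3]
width: 0.0613
```

Run:
```python
from h import *
go(.5349,-.2187,.159)
shot('wrist','wf'); shot('side','sf'); shot('top','tf')
w,im=pts('wf'); g=im.mean(-1); v,u=np.mgrid[:384,:512]; ok=(v<250)&(u>185)&(u<330)
D=np.hypot(w[...,0]-.535,w[...,1]+.2187)
m=(D<.06)&(abs(w[...,2]-.1795)<.006)&ok; r=cv2.minAreaRect((w[m][:,:2]*1000).astype(np.float32)); print('handle',r,np.median(w[m][:,2]))
m=(D<.048)&(abs(w[...,2]-.144)<.006)&ok; print('top',np.median(w[m][:,2]),m.sum(),cv2.minEnclosingCircle((w[m][:,:2]*1000).astype(np.float32)))
m=(D<.13)&(abs(w[...,2]-.0455)<.006)&(v<222)&(g<90); print('block',cv2.minAreaRect((w[m][:,:2]*1000).astype(np.float32)))
```

```text
clock 19.7167 pos [ 0.5127 -0.2272  0.3096] rpy [ 1.8000e+02 -1.0000e-02 -1.5966e+02] F [ 0.1 -0.6 -0.3] w 0.0613
tool shift total [-0.0238  0.0003  0.1506]
handle ((534.9527587890625, -218.67230224609375), (62.81035614013672, 15.966310501098633), 20.887598037719727) 0.17968388633414056
top 0.14393877881035078 4461 ((535.00634765625, -218.71568298339844), 47.98069763183594)
block ((527.2921142578125, -221.99644470214844), (142.8095703125, 158.58786010742188), 20.820547103881836)
```

View pics/wf.png

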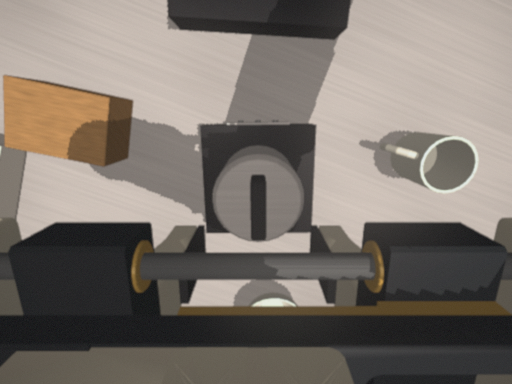

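View pics/sf.png

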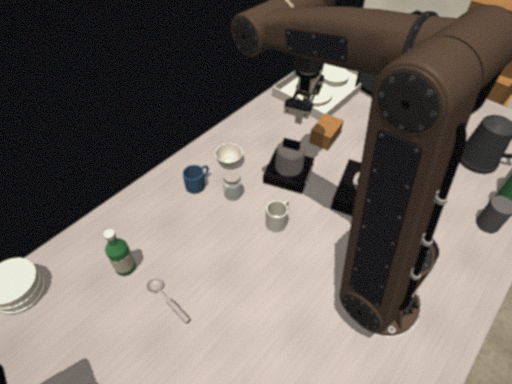

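The wrist view shows the hood at (258,195) on the base, with its handle in line with the base's sides. The hood's top is at z = 0.143 m (expected 0.045 + 0.098). The handle is at 20.9°, against 20.3–20.8° for the block. In the side view the other objects are where they started.

```bash
python3 -c "
from station import robot
robot.job_done()"
```

```text
the job is handed in; nothing more can be done
```

The milk cooler is closed. I set the hood down over the flask on the smaller base, twisted it 60° clockwise, let go and moved the arm clear. I handed the job in at about 20 s of the allowed 54 s.

- **Seating:** the hood's top is at z = 0.143 m, exactly what a rim lying flat on the block should give.
- **Angle:** the handle is at 20.9°, against 20.3–20.8° measured for the base. It ended centred to within about 0.5 mm.
- **Lock:** the hood turned freely at its seated height, so the studs should be in the grooves. I did not push it on to the stop 3° further or pull up on it to test the lock.
- **Flask and other objects:** the flask cannot be seen under the hood, but I felt no contact on the way down until the rim met the block. The mug, jar, cup, bowl, spoon, carton and detergent look unmoved in the side picture.
- **Disagreement:** the top and side cameras differed by about 10 mm on positions, so I used the wrist camera. Its readings agreed with the heights and contact felt while placing the hood.

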